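Close up the hot-lunch carrier

TASK

Get the hot-lunch carrier ready to leave the kitchen: slide the lock grip on its lid all the way to its end stop, away from the vent stud, then pick up the hollow white vent cap from the counter by its knob and press it onto the vent stud on the lid. Press until it clicks, keep pressing after the click until the cap is fully down on its seat, and finish while still gripping the cap and pressing it down firmly. Leave the other kitchenware where it is.

Things in the scene. Friction and masses are not known exactly. Their poses are not given: they have to be found in the camera images.
- carrier: Low grey insulated lunch carrier fixed to the counter, 240 x 380 mm, flat lid top 100 mm above the counter. Origin at the centre of its underside; its x and y axes run along the short and the long side, z up. The vent stud stands on the lid at (0, -105) mm of its frame and the lock track lies around (0, +90) mm, along y (dark track 40 mm wide, 120 mm long, its top 14 mm above the lid).
- vent_seat (a point): Point on the axis of the steel vent stud at the level of its seat, a round flange 58 mm across whose top is 3 mm above the lid. The cap's mouth must come to rest on this flange. Axes as the carrier's.
- vent_tip (a point): Top of the vent stud, 21 mm above the seat. The stud is 22 mm across, tapering to 14 mm over its top 6 mm; halfway down, 7 mm above the seat, four spring-loaded catches stand out 4.5 mm to four sides.
- lid_lock (a joint): Travel of the lock grip along its track in m: 0 at the end nearest the vent stud (unlocked), 0.070 at the far end stop (locked). Grows along the carrier's +y, away from the stud. It moves with about 1.5 N of friction and stays where it is left.
- lid_lock_top (a point): Centre of the top of the grey lock grip, a block 28 mm (carrier x) by 20 mm (carrier y) standing 40 mm above its track; it moves with the grip.
- vent_cap: White loose round cap, mouth down, 70 g, 52 mm tall. Origin: centre of its mouth, z up. Skirt 50 mm across, 28 mm tall, flat top; on it a knob 26 mm across, 24 mm tall. Mouth 26 mm across, lip 4 mm thick, inside 36 mm across. Over the stud it meets the catches with its origin about 10 mm above the seat, takes 6 to 12 N to pass them, then is drawn down to the seat.
- pot_lid: White china pot lid with a small ball knob, 80 mm across, 42 mm tall, on the counter: not part of the job. Origin at the centre of its underside. The cap stands on one side of the carrier and this lid on the other, left or right.
- mug: White upright mug, 76 mm across, 85 mm tall, on the counter: leave it. Origin at the centre of its underside.
- bowl: White bowl, 100 mm across, 45 mm tall, on the counter: leave it. Origin at the centre of its underside.
- shaker: Shaker jar, 44 mm across, 90 mm tall, on the counter: leave it. Origin at the centre of its underside.
- spoon: Spoon lying on the counter near the robot: leave it. Origin at the middle of its underside.
There are look-alikes about, which are no part of the job. What is shaped like the vent_cap but brown, orange or yellow is not meant.

How it is judged:
On the way, in this order (a step that is already met when the one before it is completed fails the run):
1. the lock grip is at its end stop, away from the stud (value of joint lid_lock above 0.066 m), for 0.1 s.
2. the cap is over the stud, past the click and down on its seat (horizontal distance between vent_cap and vent_seat below 0.004 m and z of vent_cap in the frame of vent_seat below 0.0025 m), for 0.1 s.
At the end, for the whole second after the job is handed in: The lock grip is within 4 mm of its end stop; the cap sits upright (within 6 degrees) on the stud, its mouth centred within 4 mm and no more than 2.5 mm above the seat; through the last second the fingers still hold it (over 2 N) and press it onto the carrier with more than 3 N (all of step 2 and value of joint lid_lock above 0.066 m and angle between the z axis of vent_cap and the z axis of carrier, either way round below 0.1 rad and angle between vent_cap's own z axis and vertical below 0.1 rad and contact force between vent_cap and carrier above 3 N and contact force between the fingers and vent_cap above 2 N); the arm keeps its last pose, push and grip.
It fails at once if other kitchenware is shoved or knocked away (more than 30 mm) (distance of any of pot_lid, mug, bowl, shaker, spoon from where it was at the start of the episode above 0.03 m).
It also fails if it takes over 54 s, if anything falls off the work surface, if the arm or the gripper's body presses on something with over 40 N, if the wrist force passes 120 N, or if a joint passes its speed limit or range.

ROBOT

A 7-joint arm with a two-finger parallel gripper is mounted at the origin on the work surface. World frame = base frame: x ahead of the robot, y to its left, z up, the work surface at z = 0. Lengths are in m, angles in rad, forces in N, time in s.
With the tool pointing down it reaches from about 0.425 to 0.925 m from the base axis. Payload 6.8 kg.
Tool frame: the origin (TCP) lies between the finger pads; the fingertips stand 17 mm ahead of it and the grasp point (between the pads) lies 2 mm behind it; x points along the fingers, y is the direction in which the jaws open and shut, and the axes are right-handed (so a half turn about x gives the same grasp; the last joint's range is limited). The gripper opens to 85 mm and grips with 20 to 120 N. Pads are 22 mm wide; open, the fingers measure 114 mm over their backs; the gripper's body (76 mm by 85 mm) begins 54 mm behind the grasp point. The pads swing forward as they close: fully open they stand 13 mm farther back than shut.
Start: joints at [-1.248, 0.477, 0.022, 1.555, -0.011, 1.109, -0.083], TCP at [0.282, 0.613, 0.248] pointing down, gripper open.
Joint ranges: [-2.96, 2.96], [-0.34, 2.1], [-1.41, 1.46], [0.24, 2.44], [-1.37, 4.51], [0.17, 1.92], [-2.96, 2.96]. Speed limits (rad/s): [2.39, 2.39, 3.14, 3.14, 3.14, 3.14, 3.14].

INTERFACE

Orientations are given as a rotation vector (axis times angle).
In Python, from bench import r gives the robot as it stands. The module is installed in compiled form; this text tells all that it offers.
- The arm moves only by the tool apply_moves, never from a script. Its argument "increments" is text: rows parted by semicolons, each of 7 numbers parted by spaces: the finger opening in mm, from 0 to 85.4, then the shift along the tool's x, y, z normalised to -1 to 1, where 1 is 100 cm, then the turn, a rotation vector about the tool's x, y, z normalised to -1 to 1, where 1 is 0.12 rad. In form: gripper x y z wx wy wz; .... A call has exactly 8 rows; each row shifts and turns the commanded pose from where the row before left it, along the tool's axes as they then stand; what a row does not reach is not made up. A row lasts 1/10 s, in which the tool goes at most 50 mm and 8.59 degrees, less where a joint would pass 70% of its speed; a pose out of reach is approached as far as the arm can. A call with a number of a shift or a turn outside -1 to 1 is refused whole. A call with a gripper value outside its range is refused whole. The fingers move at their own pace and stop on an object; "squeeze" is the grip in N (left out, the last holds). Time passes only in rows, so rows that do not move let the fingers close, or fill a call up. It gives the time, the measured TCP pose, the force and the opening at its end, in the units of the state.
- r.get_obs(): the state, without advancing time (a new reading comes with each control period).
- r.grab_frame(name): name is "scene" or "top"; returns a dict with "color" (400x640x3 uint8, blue, green, red), "fx", "fy", "cx", "cy" (pixels), "k1" (the pictures are not rectified: a ray, as slopes to the right and down, at radius r is drawn at 1 + k1 r^2 times it, then the intrinsics apply), "origin" and "orientation" of the camera in the world. Camera axes: x right, y up, looking along -z (the intrinsics and any distortion apply to the point x, -y, -z); pixel columns grow to the right and rows downward; lengths in m; the calibration is good to about 2 mm. A picture is of the moment at which its call begins. There is no depth.
- r.hand_in(): hands the job in, once; it reports no verdict.
The state is a dict: "clock": time; "joints": joint angles; "qvel": joint speeds; "tau": joint torques, N m; "tcp_pos": TCP position; "orientation": TCP orientation; "contact_force": force on the tool from outside, world axes, zero at the start; "moment": the same for the moment, N m; "grip_width": finger opening in m.
Only numpy, scipy, OpenCV 4.12 (cv2) and the standard library are available. Lean on these libraries where they do the work, as an engineer would, in place of code of your own. Each camera call takes 0.05 s, during which the arm holds its last target. There are 200 camera calls.

## Working session

There is one attempt and no reset: what is moved stays moved. The work goes in short steps, Python scripts to look and compute and a tool call to move; the robot and the scene stay as the last step left them, time stands still between calls to the robot, and variables do not carry over. Pictures are saved under pics/ and viewed, about 8 in all and at most 12, crops included, and the job is handed in when it is done.

Besides the shell and the picture viewer there is one more tool, called after ">>>" by a JSON object that holds its "fn" and its "kwargs", one argument or row to a line. apply_moves: Moves the arm, as the interface text tells. Scaled input: -1 to 1 covers 100 cm each way for a shift and 0.12 rad each way for a turn. Its arguments: {"type":"object","properties":{"increments":{"type":"string"},"squeeze":{"type":"number"}},"required":["increments"]}

```bash
mkdir -p pics; python3 - <<'E'
from bench import r
import cv2,numpy as np
o=r.get_obs(); print({k:np.round(v,3).tolist() for k,v in o.items()})
for n in("scene","top"):
    f=r.grab_frame(n); cv2.imwrite(f"pics/{n}0.png",f.pop("color")); print(n,f)
E
```

```text
{'clock': 0.0, 'joints': [-1.248, 0.478, 0.022, 1.556, -0.012, 1.109, -0.083], 'qvel': [0.001, 0.002, -0.001, 0.001, -0.001, -0.001, 0.001], 'tau': [0.0, -59.644, 1.607, -28.121, 0.012, 0.009, -0.0], 'tcp_pos': [0.282, 0.613, 0.247], 'orientation': [0.336, 1.545, -0.339], 'contact_force': [-0.505, 0.524, 0.353], 'moment': [0.033, -0.002, -0.036], 'grip_width': 0.086}
scene {'fx': 386.8729066390179, 'fy': 386.8729066390179, 'cx': 323.8280110639277, 'cy': 201.72972261063947, 'k1': -0.0876374552006966, 'origin': array([ 1.00635986, -0.30226082,  0.91184043]), 'orientation': array([0.56604696, 0.30722488, 0.99209937])}
top {'fx': 471.7530367022901, 'fy': 471.7530367022901, 'cx': 320.6835858452904, 'cy': 196.1304885505046, 'k1': -0.06804295482366156, 'origin': array([0.38989204, 0.01057931, 1.52315279]), 'orientation': array([ 0.06441538, -0.06238175, -1.55317592])}
```

View pics/top0.png

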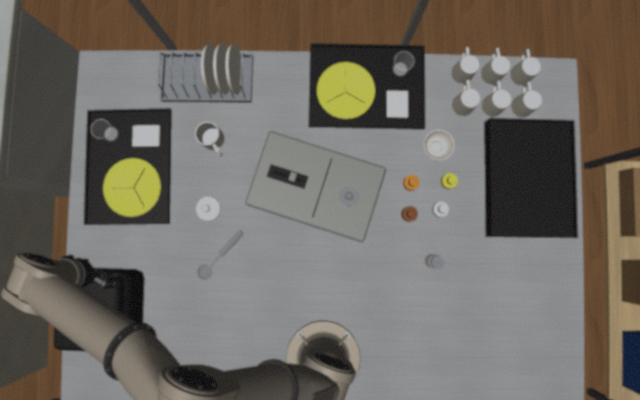

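View pics/scene0.png

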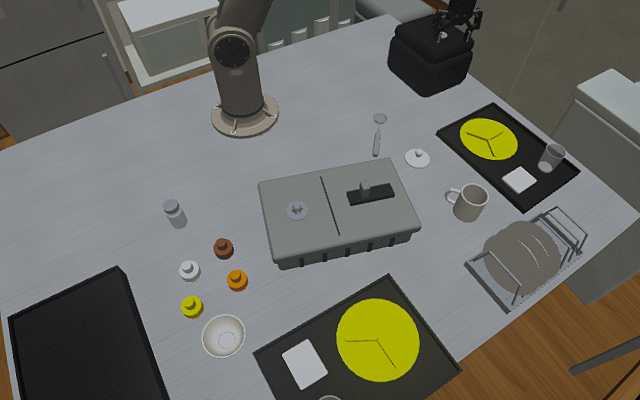

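The top view shows the carrier with its corners near (271,131), (385,168), (363,241) and (246,203). The stud is at (349,196), the lock at (293,177), the white cap at (441,209) and the pot lid at (207,208). In the scene view the cap is at (189,270), the stud at (297,210) and the lock grip at (365,188). Next I'll enlarge these.

```bash
cat > h.py <<'E'
import cv2,numpy as np
from scipy.spatial.transform import Rotation as R
from bench import r
def shot(n):
    f=r.grab_frame(n); np.save(f"/tmp/{n}.npy",f,allow_pickle=True); return f
def load(n): return np.load(f"/tmp/{n}.npy",allow_pickle=True).item()
def KD(f): return np.array([[f['fx'],0,f['cx']],[0,f['fy'],f['cy']],[0,0,1]]),np.array([f['k1'],0,0,0,0])
def ray(f,uv):
    p=cv2.undistortPoints(np.array([[uv]],float),*KD(f))[0,0]
    return np.array(f['origin']),R.from_rotvec(f['orientation']).apply([p[0],-p[1],-1])
def at_z(f,uv,z):
    o,d=ray(f,uv); return o+d*(z-o[2])/d[2]
def proj(f,P):
    q=R.from_rotvec(f['orientation']).inv().apply(np.atleast_2d(P)-f['origin'])*[1,-1,-1]
    return cv2.projectPoints(q,np.zeros(3),np.zeros(3),*KD(f))[0][:,0]
def crop(f,x,y,w,h,s): return cv2.resize(f['color'][y:y+h,x:x+w],None,fx=s,fy=s,interpolation=cv2.INTER_CUBIC)
E
python3 - <<'E'
from h import *
s=shot("scene");t=shot("top")
a=crop(s,150,140,290,150,2.75); b=crop(t,235,120,230,130,2.3)
a=a[:,:797]; c=np.zeros((a.shape[0],800,3),np.uint8)
cv2.imwrite("pics/c1.png",a)
cv2.imwrite("pics/c2.png",crop(t,235,120,230,130,3.4))
print("stud tip top",at_z(t,(349,196),.11),"scene",at_z(s,(297,210),.11))
print("lock",at_z(t,(293,177),.15)); print("cap",at_z(t,(441,209),.05),at_z(s,(189,270),.03))
C=[at_z(t,p,.1)[:2] for p in((271,131),(385,168),(363,241),(246,203))];print(np.round(C,4),[np.linalg.norm(C[i]-C[i-1]) for i in range(4)])
E
```

```text
stud tip top [ 0.50627191 -0.07172879  0.11      ] scene [ 0.51177098 -0.07067899  0.11      ]
lock [0.55611251 0.09536637 0.15      ]
cap [ 0.47508799 -0.36489175  0.05      ] [ 0.48161787 -0.36852499  0.03      ]
[[ 0.7031  0.1691]
 [ 0.5945 -0.181 ]
 [ 0.3721 -0.1161]
 [ 0.4806  0.2392]] [np.float64(0.23328773726327293), np.float64(0.3666322909594765), np.float64(0.2317146131274213), np.float64(0.37150689124865377)]
```

View pics/c1.png

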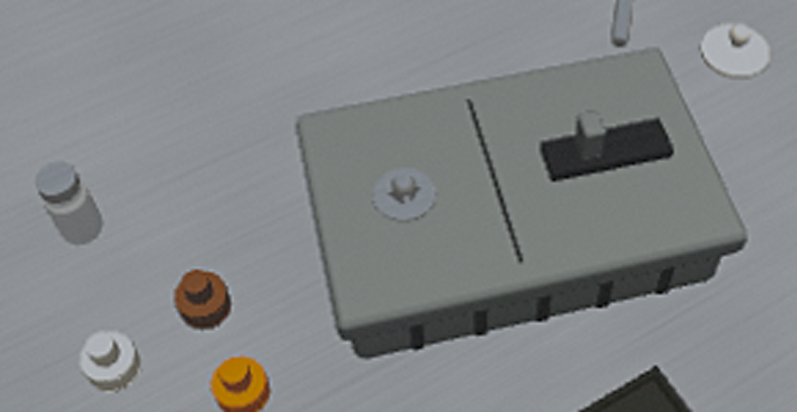

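View pics/c2.png

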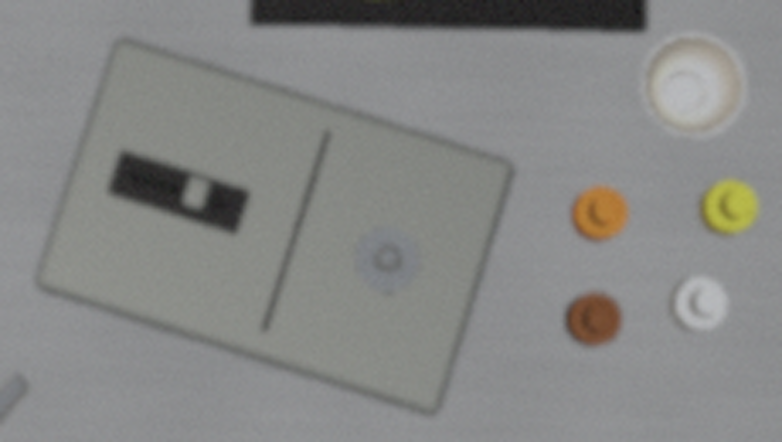

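```bash
python3 - <<'E'
from h import *
from scipy.optimize import least_squares
s,t=load("scene"),load("top")
S=lambda x,y:((x+.5)/2.75-.5+150,(y+.5)/2.75-.5+140)
T=lambda x,y:((x+.5)/3.4-.5+235,(y+.5)/3.4-.5+120)
L=[(0,-.105,.103,T(388,260)),(.12,.19,.1,T(118,38)),(.12,-.19,.1,T(513,163)),(-.12,-.19,.1,T(437,413)),(-.12,.19,.1,T(38,285)),
(.02,.15,.114,T(122,152)),(.02,.03,.114,T(248,190)),(-.02,.03,.114,T(237,235)),(-.02,.15,.114,T(109,192))]
M=[(0,-.105,.103,S(404,194)),(0,-.105,.124,S(404,181)),(.02,.15,.114,S(671,152)),(.02,.03,.114,S(552,180)),(-.02,.03,.114,S(542,144)),(-.02,.15,.114,S(658,119))]
def W(p,P):
    P=np.array(P)[:,:3].astype(float); c,n=np.cos(p[2]),np.sin(p[2])
    return np.c_[p[0]+c*P[:,0]-n*P[:,1],p[1]+n*P[:,0]+c*P[:,1],P[:,2]]
def res(p,sets):
    return np.concatenate([(proj(f,W(p,[q[:3] for q in l]))-[q[3] for q in l]).ravel() for f,l in sets])
for nm,sets in(("top",[(t,L)]),("scene",[(s,M)]),("both",[(t,L),(s,M)])):
    o=least_squares(res,[.54,.03,-.29],args=(sets,)); p=o.x
    print(nm,p,"rms px",np.sqrt(np.mean(o.fun**2)),"stud",W(p,[(0,-.105,.103)])[0], "yaw deg",np.degrees(p[2]))
print(np.round(o.fun.reshape(-1,2),1).tolist())
def tri(a,b,z=None):
    for f,u in((t,a),(s,b)): print("   at z",z,at_z(f,u,z).round(4))
    o1,d1=ray(t,a);o2,d2=ray(s,b);k=np.linalg.lstsq(np.c_[d1,-d2],o2-o1,rcond=None)[0]
    print("  tri",((o1+k[0]*d1+o2+k[1]*d2)/2).round(4),np.linalg.norm(o1+k[0]*d1-o2-k[1]*d2))
print("cap knob");tri(T(704,302),S(103,347),.052)
print("cap skirt top(topview)",at_z(t,T(700,303),.028))
print("lock");tri(T(196,190),S(592,117),.154)
for q in(0,.035,.07): print(q,W(p,[(0,.055+q,.154)]))
print("others",[at_z(s,S(*a),z).round(3) for a,z in(((202,284),.052),((235,371),.052))])
E
```

```text
top [ 0.53721926  0.02873535 -0.29072432] rms px 0.8182956337251451 stud [ 0.50712141 -0.07185848  0.103     ] yaw deg -16.657276509114514
scene [ 0.53961707  0.02916981 -0.30174848] rms px 0.6514817477475122 stud [ 0.50841211 -0.07108611  0.103     ] yaw deg -17.288914478588072
both [ 0.53830223  0.02906759 -0.29296733] rms px 0.834848318293243 stud [ 0.50797882 -0.07145848  0.103     ] yaw deg -16.785791822592735
[[0.0, -0.5], [-0.6, -1.4], [1.6, -0.8], [0.5, 1.1], [-2.0, 0.3], [-0.2, -1.0], [0.6, -0.1], [-0.3, -0.8], [-0.5, -0.2], [-0.5, 0.4], [-0.9, 0.4], [0.8, -0.7], [-0.4, -1.5], [-1.3, -0.7], [0.2, -0.5]]
cap knob
   at z 0.052 [ 0.4767 -0.3666  0.052 ]
   at z 0.052 [ 0.4817 -0.3669  0.052 ]
  tri [ 0.4772 -0.3679  0.0449] 0.0009884655191437644
cap skirt top(topview) [ 0.47708731 -0.36898861  0.028     ]
lock
   at z 0.154 [0.5599 0.0973 0.154 ]
   at z 0.154 [0.5531 0.1026 0.154 ]
  tri [0.5589 0.0969 0.164 ] 0.0006941453019188091
0 [[0.55418592 0.0817241  0.154     ]]
0.035 [[0.56429372 0.11523279 0.154     ]]
0.07 [[0.57440153 0.14874148 0.154     ]]
others [array([ 0.468, -0.264,  0.052]), array([ 0.564, -0.274,  0.052])]
```

```bash
cat >> h.py <<'E'
def to(P,yaw=None):
    """shift (tool axes, units of 1 m) and state from the present TCP to world point P, turn about tool x for jaw yaw"""
    o=r.get_obs(); A=R.from_rotvec(o['orientation'])
    v=A.inv().apply(np.array(P)-o['tcp_pos'])
    print("clk",round(float(o['clock']),2),"tcp",o['tcp_pos'].round(4),"F",np.round(o['contact_force'],1),"w",round(float(o['grip_width']),4),"shift",v.round(4))
E
python3 - <<'E'
from h import *
A=R.from_rotvec(r.get_obs()['orientation']).as_matrix(); print(A.round(3))
c=np.array([.5383,.02907]);y=np.array([np.sin(.293),np.cos(.293)])
for q in(-.02,): print("behind",c+y*(.055+.018-.045))
to([*(c+y*(.055+.018-.045)),.22])
E
```

```text
[[-0.     0.418  0.909]
 [-0.001  0.909 -0.418]
 [-1.    -0.001  0.   ]]
behind [0.54638712 0.05587669]
clk 0.2 tcp [0.2817 0.613  0.2477] F [-0.   0.8 -0.4] w 0.0849 shift [ 0.0282 -0.3957  0.4731]
```

>>> {"fn": "apply_moves", "kwargs": {
  "increments": "60 0 -0.025 0.0334 0 0 0;60 0 -0.025 0.0334 0 0 0;60 0 -0.025 0.0334 0 0 0;60 0 -0.025 0.0334 0 0 0;60 0 -0.025 0.0334 0 0 0;60 0 -0.025 0.0334 0 0 0;60 0 -0.025 0.0334 0 0 0;60 0 -0.025 0.0334 0 0 0",
  "squeeze": 20
}}

```text
clock: 1.0
tcp_pos: [0.4417, 0.3184, 0.2484]
orientation: [0.338, 1.544, -0.338]
contact_force: [1.1, -0.5, -0.2]
grip_width: 0.0603
```

>>> {"fn": "apply_moves", "kwargs": {
  "increments": "60 0 -0.025 0.0334 0 0 0;60 0 -0.025 0.0334 0 0 0;60 0 -0.025 0.0334 0 0 0;60 0 -0.025 0.0334 0 0 0;60 0 -0.025 0.0334 0 0 0;60 0 -0.025 0.0334 0 0 0;60 0 0 0 -0.575 0 0;60 0 0 0 -0.575 0 0"
}}

```text
clock: 1.8
tcp_pos: [0.561, 0.098, 0.2481]
orientation: [0.23, 1.559, -0.231]
contact_force: [-0.7, 1.0, -0.2]
grip_width: 0.0604
```

```bash
python3 - <<'E'
from h import *
to([.5594,.099,.142]); print(R.from_rotvec(r.get_obs()['orientation']).as_matrix().round(3))
f=shot("scene"); cv2.imwrite("pics/c3.png",crop(f,230,60,260,195,3))
E
```

```text
clk 1.8 tcp [0.561  0.098  0.2481] F [-0.7  1.  -0.2] w 0.0604 shift [ 0.1061  0.0005 -0.0019]
[[-0.     0.289  0.957]
 [-0.001  0.957 -0.289]
 [-1.    -0.001 -0.   ]]
```

View pics/c3.png

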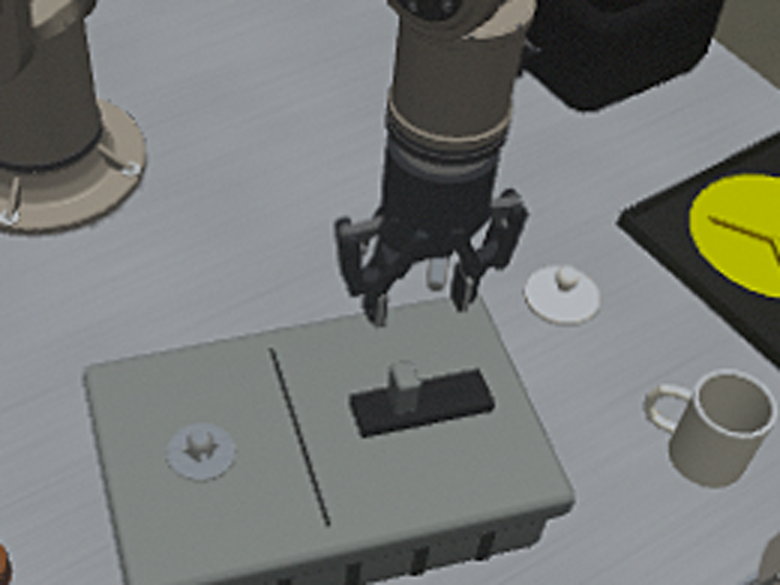

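The view shows the open fingertips at (375,320) and (463,305), above the lock grip, whose top is at (404,370). I'll lower the fingers astride it and close.

>>> {"fn": "apply_moves", "kwargs": {
  "increments": "60 0.035 0 -0.002 0 0 0;60 0.03 0 0 0 0 0;60 0.02 0 0 0 0 0;60 0.015 0 0 0 0 0;60 0.005 0 0 0 0 0;0 0 0 0 0 0 0;0 0 0 0 0 0 0;0 0 0 0 0 0 0",
  "squeeze": 20
}}

```text
clock: 2.65
tcp_pos: [0.5593, 0.1007, 0.1444]
orientation: [0.231, 1.557, -0.229]
contact_force: [-1.1, 0.6, 0.5]
grip_width: 0.0198
```

The jaws stopped at 19.8 mm, which matches the 20 mm grip, so the lock reads about 0.020. I'll slide it along tool +y, about 50 mm to the stop.

>>> {"fn": "apply_moves", "kwargs": {
  "increments": "0 0 0.008 0 0 0 0;0 0 0.01 0 0 0 0;0 0 0.01 0 0 0 0;0 0 0.01 0 0 0 0;0 0 0.006 0 0 0 0;0 0 0.004 0 0 0 0;0 0 0.002 0 0 0 0;0 0 0 0 0 0 0"
}}

```text
clock: 3.45
tcp_pos: [0.5743, 0.1501, 0.1444]
orientation: [0.231, 1.556, -0.228]
contact_force: [0.0, -0.4, 4.2]
grip_width: 0.0201
```

>>> {"fn": "apply_moves", "kwargs": {
  "increments": "0 0 0.002 0 0 0 0;0 0 0.002 0 0 0 0;0 0 0.002 0 0 0 0;0 0 0 0 0 0 0;0 0 0 0 0 0 0;0 0 0 0 0 0 0;0 0 0 0 0 0 0;0 0 0 0 0 0 0"
}}

```text
clock: 4.25
tcp_pos: [0.5746, 0.1508, 0.1443]
orientation: [0.229, 1.559, -0.235]
contact_force: [-5.5, -10.8, 13.8]
grip_width: 0.0196
```

The tool stopped at the end stop with about 12 N pushing back along −y. I'll release and lift.

>>> {"fn": "apply_moves", "kwargs": {
  "increments": "60 0 0 0 0 0 0;60 0 0 0 0 0 0;60 0 0 0 0 0 0;60 -0.02 0 0 0 0 0;60 -0.03 0 0 0 0 0;60 -0.03 0 0 0 0 0;60 0 -0.03 0 0 0 0;60 0 -0.04 0 0 0 0"
}}

```text
clock: 5.05
tcp_pos: [0.5555, 0.0897, 0.2243]
orientation: [0.228, 1.556, -0.224]
contact_force: [-0.6, -1.3, 0.4]
grip_width: 0.0597
```

```bash
python3 - <<'E'
from h import *
to([.4785,-.3675,.15])
E
```

```text
clk 5.05 tcp [0.5555 0.0897 0.2243] F [-0.6 -1.3  0.4] w 0.0597 shift [ 0.0732 -0.4605  0.0558]
```

>>> {"fn": "apply_moves", "kwargs": {
  "increments": "60 0 -0.038 0.0047 0 0 0;60 0 -0.038 0.0047 0 0 0;60 0 -0.038 0.0047 0 0 0;60 0 -0.038 0.0047 0 0 0;60 0 -0.038 0.0047 0 0 0;60 0 -0.038 0.0047 0 0 0;60 0 -0.038 0.0047 0 0 0;60 0 -0.038 0.0047 0 0 0"
}}

```text
clock: 5.85
tcp_pos: [0.503, -0.2155, 0.2233]
orientation: [0.229, 1.558, -0.229]
contact_force: [1.0, 0.3, 0.6]
grip_width: 0.06
```

>>> {"fn": "apply_moves", "kwargs": {
  "increments": "60 0 -0.038 0.0047 0 0 0;60 0 -0.038 0.0047 0 0 0;60 0 -0.038 0.0047 0 0 0;60 0 -0.038 0.0047 0 0 0;60 0.035 0 0 0 0 0;60 0.035 0 0 0 0 0;60 0.015 0 0 0 0 0;60 0 0 0 0 0 0"
}}

```text
clock: 6.65
tcp_pos: [0.4762, -0.3642, 0.1361]
orientation: [0.231, 1.563, -0.228]
contact_force: [-0.3, 0.0, -0.2]
grip_width: 0.0597
```

```bash
python3 - <<'E'
from h import *
to([.4785,-.3675,.05])
f=shot("scene"); cv2.imwrite("pics/c4.png",crop(f,90,130,260,195,3))
o=r.get_obs()
for z in(0,-.1): print(proj(f,o['tcp_pos']+[0,0,z]),((proj(f,o['tcp_pos']+[0,0,z])-[90,130])*3).round())
E
```

```text
clk 6.65 tcp [ 0.4762 -0.3642  0.1361] F [-0.3  0.  -0.2] w 0.0597 shift [ 0.0861 -0.0026  0.0035]
[[176.69360909 247.27315016]] [[260. 352.]]
[[188.81573839 266.57713735]] [[296. 410.]]
```

View pics/c4.png

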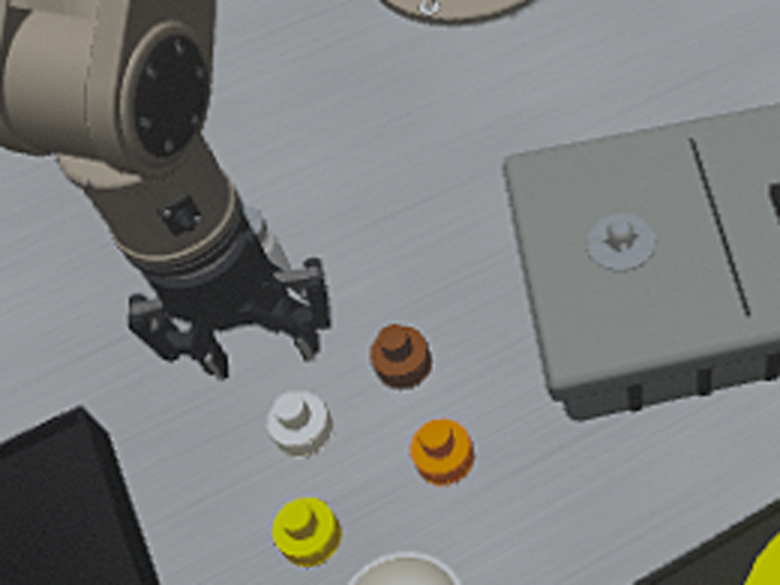

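The knob top is at (293,405) in the crop, within about 3 mm of where the tool axis projects. I'll descend with a small correction and grasp.

>>> {"fn": "apply_moves", "kwargs": {
  "increments": "60 0.03 -0.002 0.003 0 0 0;60 0.025 0 0 0 0 0;60 0.018 0 0 0 0 0;60 0.011 0 0 0 0 0;20 0 0 0 0 0 0;15 0 0 0 0 0 0;10 0 0 0 0 0 0;10 0 0 0 0 0 0",
  "squeeze": 50
}}

```text
clock: 7.5
tcp_pos: [0.4803, -0.3692, 0.0559]
orientation: [0.229, 1.556, -0.231]
contact_force: [-0.3, 0.8, 5.4]
grip_width: 0.0237
```

```bash
python3 - <<'E'
from h import *
to([.4785,-.3675,.05])
f=shot("scene"); cv2.imwrite("pics/c5.png",crop(f,140,215,120,90,6))
E
```

```text
clk 7.5 tcp [ 0.4803 -0.3692  0.0559] F [-0.3  0.8  5.4] w 0.0237 shift [ 0.0059  0.0011 -0.0022]
```

View pics/c5.png

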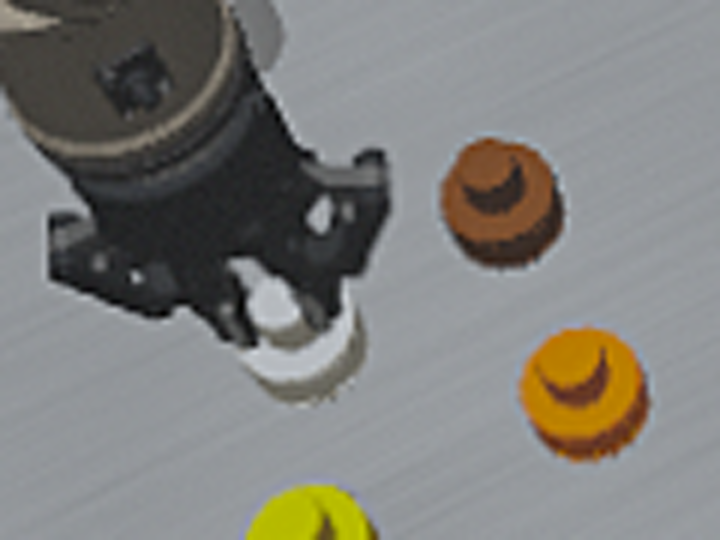

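```bash
python3 - <<'E'
from h import *
f=load("scene");o=r.get_obs();A=R.from_rotvec(o['orientation']).as_matrix()
a=np.linspace(0,2*np.pi,73);c=np.c_[np.cos(a),np.sin(a),0*a]
im=crop(f,140,215,120,90,6)
d=lambda P:((proj(f,P)-[140,215]+.5)*6-.5)
t=o['tcp_pos']
for off,col in((0,(0,0,255)),(.006,(0,255,0))):
    C=np.array([t[0],t[1],0])+A[:,2]*off
    for z,rr in((0,.025),(.028,.025),(.028,.013),(.052,.013)):
        p=d(C+c*rr+[0,0,z]); print(off,z,rr,"xmax %.0f ymax %.0f xmin %.0f ymin %.0f"%(*p.max(0),*p.min(0)))
        cv2.polylines(im,[p.round().astype(int)],1,col,1)
cv2.imwrite("pics/c6.png",im)
E
```

```text
0 0 0.025 xmax 372 ymax 416 xmin 255 ymin 308
0 0.028 0.025 xmax 355 ymax 388 xmin 235 ymin 279
0 0.028 0.013 xmax 326 ymax 361 xmin 264 ymin 305
0 0.052 0.013 xmax 310 ymax 337 xmin 247 ymin 279
0.006 0 0.025 xmax 373 ymax 428 xmin 256 ymin 321
0.006 0.028 0.025 xmax 356 ymax 401 xmin 236 ymin 292
0.006 0.028 0.013 xmax 327 ymax 374 xmin 265 ymin 317
0.006 0.052 0.013 xmax 311 ymax 350 xmin 248 ymin 292
```

View pics/c6.png

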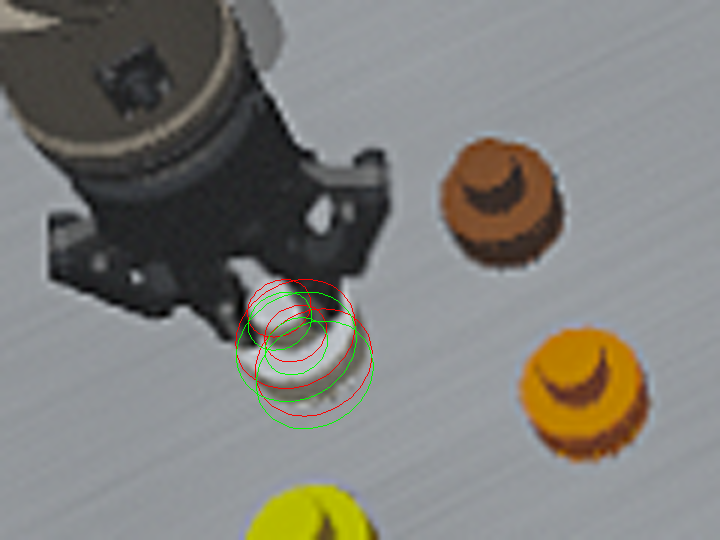

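The cap is gripped, and the overlay puts it within about 5 mm of the tool axis. I'll lift it and carry it over beside the stud for a closer comparison.

>>> {"fn": "apply_moves", "kwargs": {
  "increments": "10 -0.01 0 0 0 0 0;10 -0.02 0 0 0 0 0;10 -0.03 0 0 0 0 0;10 -0.03 0 0 0 0 0;10 -0.03 0 0 0 0 0;10 -0.03 0 0 0 0 0;10 0 0 0 0 0 0;10 0 0 0 0 0 0"
}}

```text
clock: 8.35
tcp_pos: [0.4795, -0.3684, 0.2052]
orientation: [0.23, 1.557, -0.23]
contact_force: [-0.5, 0.5, -0.5]
grip_width: 0.0237
```

```bash
python3 - <<'E'
from h import *
to([.508,-.0715,.2])
E
```

```text
clk 8.35 tcp [ 0.4795 -0.3684  0.2052] F [-0.5  0.5 -0.5] w 0.0237 shift [ 0.0051  0.2925 -0.0583]
```

>>> {"fn": "apply_moves", "kwargs": {
  "increments": "10 0 0.03 -0.006 0 0 0;10 0 0.04 -0.008 0 0 0;10 0 0.045 -0.009 0 0 0;10 0 0.045 -0.009 0 0 0;10 0 0.045 -0.009 0 0 0;10 0 0.045 -0.009 0 0 0;10 0 0.0425 -0.0083 0 0 0;10 0 0 0 0 0 0"
}}

```text
clock: 9.15
tcp_pos: [0.5077, -0.0642, 0.2029]
orientation: [0.224, 1.562, -0.22]
contact_force: [-0.4, 0.1, -1.2]
grip_width: 0.0237
```

```bash
python3 - <<'E'
from h import *
to([.508,-.0715,.2])
f=shot("scene");t=shot("top");o=r.get_obs();T=o['tcp_pos']
im=crop(f,255,140,90,100,6)
a=np.linspace(0,2*np.pi,73);c=np.c_[np.cos(a),np.sin(a),0*a]
d=lambda P:((proj(f,P)-[255,140]+.5)*6-.5)
for (cx,cy,cz,rr,col) in((T[0],T[1],T[2]-.056,.025,(0,0,255)),(T[0],T[1],T[2]-.028,.025,(0,0,255)),(.508,-.0715,.103,.029,(0,255,0))):
    p=d(np.array([cx,cy,cz])+c*rr);print(p.max(0).round(),p.min(0).round()); cv2.polylines(im,[p.round().astype(int)],1,col,1)
im=np.hstack([crop(f,255,140,65,100,6),im[:,:390]]); cv2.imwrite("pics/c7.png",im)
E
```

```text
clk 9.15 tcp [ 0.5077 -0.0642  0.2029] F [-0.4  0.1 -1.2] w 0.0237 shift [ 0.0029 -0.0069  0.0024]
[307. 413.] [184. 313.]
[305. 373.] [178. 271.]
[318. 484.] [180. 370.]
```

View pics/c7.png

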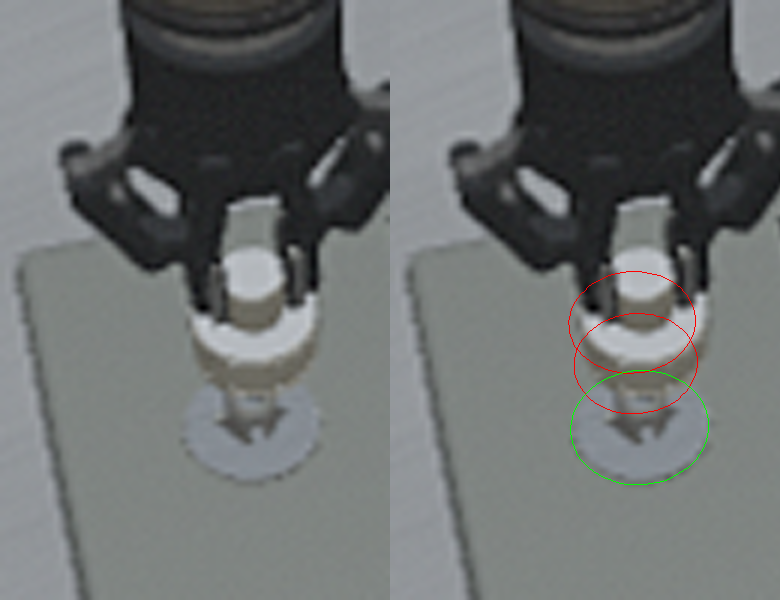

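The left half shows the cap gripped upright, with its knob top at about (252,273) and its skirt top spanning x 193–317 with its front edge at y≈364. The flange spans x 182–320 and matches my estimated ring. I'll solve for the cap position.

```bash
python3 - <<'E'
from h import *
f=load("scene")
for i in range(2):
    shot("top"); to([.508,-.0715,.2])
T=r.get_obs()['tcp_pos']; print(R.from_rotvec(r.get_obs()['orientation']).as_matrix().round(3))
d=lambda P:((proj(f,P)-[255,140]+.5)*6-.5)
u=lambda x,y:((x+.5)/6-.5+255,(y+.5)/6-.5+140)
for h in(.19,.195,.2,.205): print("knob top z",h,at_z(f,u(252,273),h).round(4)," skirt top",at_z(f,u(255,313),h-.024).round(4)," mouth front(255,396)",at_z(f,u(253,396-51),h-.052).round(4))
print("flange",at_z(f,u(251,426.5),.103).round(4))
b=d(T);print("jac px/mm",[(d(T+e)-b).round(2).tolist() for e in np.eye(3)*.001])
E
```

```text
clk 9.3 tcp [ 0.5071 -0.0719  0.2034] F [-0.8 -0.  -0.9] w 0.0237 shift [0.0034 0.0006 0.0008]
clk 9.35 tcp [ 0.5071 -0.0727  0.2036] F [0.  0.1 0. ] w 0.0241 shift [0.0036 0.0014 0.0005]
[[-0.002  0.29   0.957]
 [-0.001  0.957 -0.29 ]
 [-1.    -0.001 -0.001]]
knob top z 0.19 [ 0.4985 -0.0601  0.19  ]  skirt top [ 0.5    -0.0609  0.166 ]  mouth front(255,396) [ 0.495  -0.0605  0.138 ]
knob top z 0.195 [ 0.5021 -0.0618  0.195 ]  skirt top [ 0.5034 -0.0625  0.171 ]  mouth front(255,396) [ 0.4983 -0.0621  0.143 ]
knob top z 0.2 [ 0.5056 -0.0635  0.2   ]  skirt top [ 0.5068 -0.0641  0.176 ]  mouth front(255,396) [ 0.5016 -0.0637  0.148 ]
knob top z 0.205 [ 0.5091 -0.0651  0.205 ]  skirt top [ 0.5102 -0.0657  0.181 ]  mouth front(255,396) [ 0.5049 -0.0652  0.153 ]
flange [ 0.5085 -0.0709  0.103 ]
jac px/mm [[[1.25, 1.76]], [[2.28, -1.06]], [[-0.14, -1.59]]]
```

The arm was still settling when that picture was taken. Allowing for that, the cap is centred on the TCP within about 2 mm. I'll nudge it, lower it to just above the tip, settle and look again.

>>> {"fn": "apply_moves", "kwargs": {
  "increments": "10 0.006 0.001 0.0015 0 0 0;10 0.006 0 0 0 0 0;10 0.004 0 0 0 0 0;10 0 0 0 0 0 0;10 0 0 0 0 0 0;10 0 0 0 0 0 0;10 0 0 0 0 0 0;10 0 0 0 0 0 0",
  "squeeze": 70
}}

```text
clock: 10.15
tcp_pos: [0.5097, -0.071, 0.1885]
orientation: [0.23, 1.558, -0.23]
contact_force: [0.5, -0.4, -0.7]
grip_width: 0.023
```

```bash
python3 - <<'E'
from h import *
to([.5085,-.0712,.2])
f=shot("scene");o=r.get_obs();T=o['tcp_pos'];to([.5085,-.0712,.2])
im=crop(f,255,140,90,100,6)
a=np.linspace(0,2*np.pi,73);c=np.c_[np.cos(a),np.sin(a),0*a]
d=lambda P:((proj(f,P)-[255,140]+.5)*6-.5)
for (z,rr,col) in((T[2]-.056,.025,(0,0,255)),(T[2]-.028,.025,(0,0,255)),(T[2]-.004,.013,(0,0,255)),(.103,.029,(0,255,0))):
    p=d(np.array([.5082,-.0712,z])+c*rr);print(p.max(0).round(),p.min(0).round()); cv2.polylines(im,[p.round().astype(int)],1,col,1)
im=np.hstack([crop(f,255,140,65,100,6),im[:,:390]]); cv2.imwrite("pics/c8.png",im)
E
```

```text
clk 10.15 tcp [ 0.5097 -0.071   0.1885] F [ 0.5 -0.4 -0.7] w 0.023 shift [-0.0115 -0.0005 -0.0011]
clk 10.2 tcp [ 0.5097 -0.071   0.1884] F [ 1.1  0.8 -0.7] w 0.0232 shift [-0.0116 -0.0006 -0.0011]
[308. 437.] [186. 337.]
[306. 397.] [181. 296.]
[273. 337.] [207. 284.]
[319. 485.] [181. 370.]
```

View pics/c8.png

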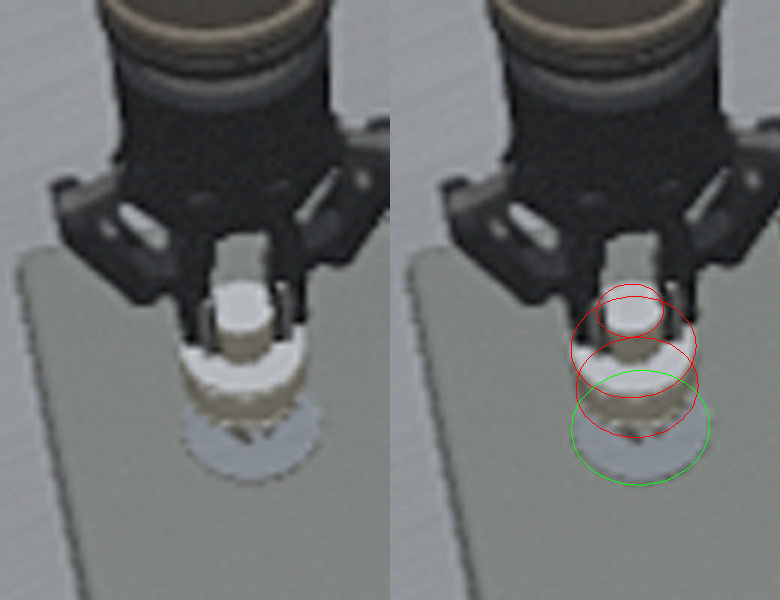

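The rings centred on the stud axis fall on the cap (skirt x 181–307, front edge y≈396), so the alignment is within about 1 mm. I'll lower it onto the stud.

>>> {"fn": "apply_moves", "kwargs": {
  "increments": "10 0.004 0 0 0 0 0;10 0.004 0 0 0 0 0;10 0.003 0 0 0 0 0;10 0.003 0 0 0 0 0;10 0.003 0 0 0 0 0;10 0 0 0 0 0 0;10 0 0 0 0 0 0;10 0 0 0 0 0 0"
}}

```text
clock: 11.0
tcp_pos: [0.5097, -0.071, 0.1714]
orientation: [0.23, 1.558, -0.23]
contact_force: [-0.5, 0.1, 0.2]
grip_width: 0.0229
```

>>> {"fn": "apply_moves", "kwargs": {
  "increments": "10 0.002 0 0 0 0 0;10 0.002 0 0 0 0 0;10 0.002 0 0 0 0 0;10 0.002 0 0 0 0 0;10 0.002 0 0 0 0 0;10 0 0 0 0 0 0;10 0 0 0 0 0 0;10 0 0 0 0 0 0",
  "squeeze": 90
}}

```text
clock: 11.8
tcp_pos: [0.5092, -0.0707, 0.1606]
orientation: [0.23, 1.56, -0.23]
contact_force: [1.6, 2.0, -7.5]
grip_width: 0.0223
```

>>> {"fn": "apply_moves", "kwargs": {
  "increments": "10 0.002 0 0 0 0 0;10 0.002 0 0 0 0 0;10 0.002 0 0 0 0 0;10 0 0 0 0 0 0;10 0 0 0 0 0 0;10 0 0 0 0 0 0;10 0 0 0 0 0 0;10 0 0 0 0 0 0"
}}

```text
clock: 12.6
tcp_pos: [0.5098, -0.0713, 0.1588]
orientation: [0.232, 1.558, -0.229]
contact_force: [-12.3, 3.7, 33.3]
grip_width: 0.0223
```

The cap bottomed out with 33 N upward, and the TCP height matches the cap on its seat (0.1588 − 0.056 ≈ 0.103). I'll ease the sideways load, then check with a picture.

>>> {"fn": "apply_moves", "kwargs": {
  "increments": "10 0 0 -0.0015 0 0 0;10 0 0 0 0 0 0;10 0 0 0 0 0 0;10 0 0 0 0 0 0;10 0 0 0 0 0 0;10 0 0 0 0 0 0;10 0 0 0 0 0 0;10 0 0 0 0 0 0"
}}

```text
clock: 13.4
tcp_pos: [0.5096, -0.0713, 0.1588]
orientation: [0.232, 1.555, -0.229]
contact_force: [-8.1, 2.0, 29.1]
grip_width: 0.022
```

```bash
python3 - <<'E'
from h import *
f=shot("scene");to([.5085,-.0712,.16])
im=crop(f,255,130,160,120,5)
a=np.linspace(0,2*np.pi,73);c=np.c_[np.cos(a),np.sin(a),0*a]
d=lambda P:((proj(f,P)-[255,130]+.5)*5-.5)
for (z,rr) in((.103,.029),(.131,.025),(.155,.013)):
    cv2.polylines(im,[d(np.array([.5083,-.0712,z])+c*rr).round().astype(int)],1,(0,255,0),1)
y=np.array([np.sin(.293),np.cos(.293)]);x=np.array([y[1],-y[0]]);c0=np.array([.5383,.02907])
B=[[*(c0+y*(.125+j*.01)+x*i*.014),.154] for i,j in((-1,-1),(1,-1),(1,1),(-1,1))]
cv2.polylines(im,[d(np.array(B)).round().astype(int)],1,(0,255,0),1)
cv2.imwrite("pics/c9.png",im)
E
```

```text
clk 13.45 tcp [ 0.5096 -0.0713  0.1588] F [-8.7  2.2 27.7] w 0.0222 shift [-0.0012 -0.0003 -0.0011]
```

View pics/c9.png

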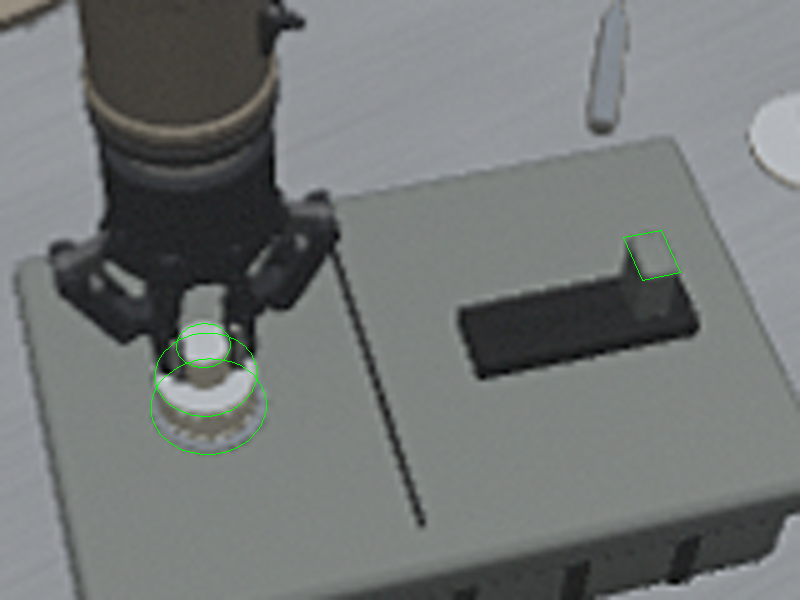

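The seated-cap rings match the cap around (205,385), and the end-stop outline matches the lock grip at (652,255). I'm handing it in.

```bash
python3 -c "
from h import *
r.hand_in(); to([.5085,-.0712,.16])"
```

```text
the job is handed in; nothing more can be done
the job is handed in; nothing more can be done
```

I slid the lock grip to its far end stop, then picked the white cap up by its knob and pressed it past the click onto its seat. I handed the job in at about 13.5 s, still gripping the cap and pressing it down. No verdict was reported.

**Lock:** the grip stopped dead with about 12 N pushing back, and in the last picture it matches the outline I predicted for the end stop.

**Cap:** the last picture shows the cap matching the predicted seated position, centred to about 1 mm by eye and upright. The TCP height agrees with the mouth resting on the flange. The last reading before hand-in was about 28 N upward, with the grip set to 90 N.

**Checks that disagreed:**
- A sideways force of about 9 N remained on the tool after I eased it.
- The finger opening read 22–24 mm on the 26 mm knob. The cap did not slip noticeably during the lift or the press.
- I could not read the state after hand-in, because the interface was closed.

I saw no sign of other kitchenware being touched.

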